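Trim a detector unit with a plastic tuning tool

TASK

Take the flat-bladed plastic tuning tool out of its stand, feel its blade into the slot of the sprung trimmer screw deep in the guide bush of the grey detector unit, pressing lightly, and turn the screw until the pointer rests between the two long index marks at the front of the scale. Then put the tool back upright, fully down in its hole in the stand. Touch the unit with nothing but the tool, and leave the other tool and the things around where they are.

Things in the scene. Friction and masses are not known exactly. Their poses are not given: they have to be found in the camera images.
- tool: White plastic tuning tool, 125 mm long, about 50 g, upright in either hole of the stand. Origin: centre of the blade's lower edge; z runs up the tool. From the bottom: flat blade (see tip), round 16 mm shaft from z 8 to 67 mm, 19 mm collar to 70 mm, flat-sided handle 22 mm along x by 14 mm along y from z 70 to 125 mm; grip it across the 14 mm.
- tip (a point): Centre of the tool's blade edge (same point and axes as tool). The flat blade is 14 mm wide along x, 3 mm thick along y, and reaches 8 mm up to the shaft.
- pin_tool: The other tool in the stand, white plastic with a round 24 mm handle and a pin instead of a blade, top 128 mm above the table. Not used; leave it standing. Origin: centre of its lower end.
- stand: Fixed grey block 50 x 110 x 60 mm (x, y, z), origin under its centre. Two vertical 19 mm holes with 2 mm chamfers at y = -28 and +28 mm, 50 mm deep: floor at z = 10 mm, where the tool's blade edge rests. One holds the blade tool, its x axis turned within 0.4 rad of the stand's y axis; the other the pin tool.
- unit: Fixed grey detector unit, a case 100 x 100 mm, 45 mm high, origin under its centre, front to its -x. In the middle of the top a square black 38 mm guide bush with a vertical round bore. A scale is printed round it, with two long index marks at +-0.1 rad about the front (-x). At the bottom of the bore is the slotted trimmer screw.
- mouth (a point): Centre of the bore at the bush's upper end, 57 mm above the unit's origin; axes as the unit. The bore is 17.6 mm in diameter with a 4 mm chamfer and guides the tool's 16 mm shaft. The screw's face lies 22 mm below. A blade pressed lightly on the face and turned slips over it without turning the screw; on meeting the slot, the spring lifts the screw over the blade and the force drops.
- plunger: Slotted trimmer screw. Origin: centre of its upper face; its -x axis points as the pointer does. The screw is sprung: it sinks up to 2.5 mm at 1.8 N plus 1.2 N per mm, then hard. Its slot is 4.6 mm wide, 5.5 mm deep, right across; its line lies within 0.45 rad either side of the pointer's line (not measured: feel). Screw turns pointer one to one, with 0.1 rad play of blade in slot.
- pointer (a joint): Angle of the white pointer ring round the bush, rad. 0: pointer straight to the unit's front (-x), midway between the index marks; grows clockwise seen from above. It starts between -1.1 and -0.6 (to the unit's -y side), so the screw must be turned clockwise. Ends at +-1.35, where a clutch slips. It stays where it is left; turning needs about 0.04 N m.
- marker: Marker pen lying between unit and stand; leave it.
- cover_glass_box: Small white box 33 mm wide, 21 mm high; leave it.
- petri_1: White round dish, 60 mm diameter, 15 mm high; leave it.
- objective_case_1: Clear round case on a black foot, 39 mm diameter, 64 mm high; leave it.
Mind the look-alikes: they are no part of the job. What is shaped like the tool but blue is not meant.

How it is judged:
By the outcome, as a careful person would: the job done as asked, in the order asked, and still so for the second after the job is handed in, with the robot touching nothing.
It also fails if it takes over 72 s, if anything falls off the work surface, if the arm or the gripper's body presses on something with over 40 N, if the wrist force passes 120 N, or if a joint passes its speed limit or range.

ROBOT

A 6-joint arm with a two-finger parallel gripper is mounted at the origin on a cart in front of the work surface, level with it; the furniture and walls round the work are solid. World frame = base frame: x ahead of the robot, y to its left, z up, the work surface at z = 0. Lengths are in mm, angles in degrees, forces in N, time in s.
With the tool pointing down it reaches from about 300 to 850 mm from the base axis. Payload 4.2 kg.
Tool frame: the origin (TCP) lies on the centre line of the jaws, within the pads' length; the fingertips stand 14 mm ahead of it and the grasp point (between the pads) lies 5 mm behind it; z points along the fingers, y is the line along which they close (so a half turn about z gives the same grasp; the last joint's range is limited). The gripper opens to 91 mm and grips with 3 to 60 N. Pads are 32 mm wide; open, the fingers measure 118 mm over their backs; the gripper's body (76 mm by 178 mm) begins 60 mm behind the grasp point.
Start: joints at [-73.109, 18.312, 89.639, -0, 72.044, -1.146], TCP at [178.038, -546.758, 227.976] pointing down, gripper open.
Joint ranges: [-177.97, 177.97], [-48.28, 115.42], [12.27, 149.76], [-77.06, 257.06], [2.81, 150.46], [-146.56, 146.56]. Speed limits (degrees/s): [147.25, 147.25, 180, 180, 180, 180].

INTERFACE

Orientations are given as [roll, pitch, yaw] about the fixed x, y, z axes, in that order (R = Rz(yaw) Ry(pitch) Rx(roll)).
In Python, from workcell import env gives the robot as it stands.
- The arm moves only by the tool arm_command, never from a script. Its argument "motion" is a list of rows, each an object with "offset": the shift along the tool's x, y, z in m, a list of three; "spin": the turn about the tool's z in rad. In form: [{"offset": [tx, ty, tz], "spin": spin}, ...]. A call has 1 to 5 rows; each row shifts and turns the commanded pose from where the row before left it, along the tool's axes as they then stand; what a row does not reach is not made up. A row lasts 1/8 s, in which the tool goes at most 62.5 mm and 10.7 degrees, less where a joint would pass 70% of its speed; a pose out of reach is approached as far as the arm can. A call with a gripper value outside its range is refused whole. "jaw" is the finger opening in m, from 0 to 0.0912, set as the call begins (left out, the last holds). The fingers move at their own pace and stop on an object; "newtons" is the grip in N (left out, the last holds). Time passes only in rows, so rows that do not move let the fingers close. It gives the time, the measured TCP pose, the force, the opening and the grip force at its end, in the units of the state.
- env.state(): the state, without advancing time (a new reading comes with each control period).
- env.grab_frame(name): name is "side" or "top"; returns (picture, depth): 420x560x3 uint8, blue, green, red; 420x560 float32, mm along the optical axis (not along the pixel's ray), 0 where there is no reading.
- env.camera_model(name): a dict with "fx", "fy", "cx", "cy" (pixels), "k1" (the pictures are not rectified: a ray, as slopes to the right and down, at radius r is drawn at 1 + k1 r^2 times it, then the intrinsics apply), "eye" and "rotation" of the camera in the world. Camera axes: x right, y down, z forward; pixel columns grow to the right and rows downward; lengths in mm; the calibration is good to about 2 mm. A picture is of the moment at which its call begins. camera_model takes no time and is no camera call.
- env.job_done(): hands the job in; it is judged then, once.
Trained networks look in the newest picture that a camera, given by its name, has taken for a name from the list of things; names that differ only in an ending like _2 or _b are one class to them, and where a whole thing is asked for, a point or a joint stands for the part that bears it (a point fixed in the world has none). Each returns a list of dicts, best first, with "score" (0 to 1); they miss things now and then, are a little off and sometimes report something else, mostly with a low value. They report only what shows in the picture. A call takes as long as a camera call. They do not tell look-alikes from the thing itself.
- env.boxes_of(camera, target): "bbox" ([left, top, right, bottom] in pixels, round what is visible of it).
- env.pinpoint(camera, target): "location" ([column, row] in pixels: a listed point, or the origin of a listed thing).
The state is a dict: "time_s": time; "qpos": joint angles; "qvel": joint speeds; "effort": joint torques, N m; "ee_pos": TCP position; "ee_rot": TCP orientation; "force": force on the tool from outside, world axes, zero at the start; "torque": the same for the moment, N m; "gripper_width": finger opening in mm; "gripper_force": force on a finger pad.
Only numpy, scipy, OpenCV 4.12 (cv2) and the standard library are available. Lean on these libraries where they do the work, as an engineer would, in place of code of your own. Each camera call takes 0.05 s, during which the arm holds its last target. There are 200 camera calls.

## Working session

There is one attempt and no reset: what is moved stays moved. The work goes in short steps, Python scripts to look and compute and a tool call to move; the robot and the scene stay as the last step left them, time stands still between calls to the robot, and variables do not carry over. Pictures are saved under pics/ and viewed, at most 10 in all, crops included, and the job is handed in when it is done.

Besides the shell and the picture viewer there is one more tool, called after "Emit:" by a JSON object that holds its "api" and its "payload". arm_command: Moves the arm, as the interface text tells. Its arguments: {"type":"object","properties":{"motion":{"type":"array"},"jaw":{"type":"number"},"newtons":{"type":"number"}},"required":["motion"]}

```bash
mkdir -p pics; cat > h.py <<'E'
import numpy as np, cv2
from workcell import env
def px2ray(cam,u,v):
    m=env.camera_model(cam); K=np.array([[m['fx'],0,m['cx']],[0,m['fy'],m['cy']],[0,0,1.]])
    p=cv2.undistortPoints(np.array([[[u,v]]],float),K,np.array([m['k1'],0,0,0.]))[0,0]
    R=np.array(m['rotation']); return np.array(m['eye'],float), R@np.array([p[0],p[1],1])
def at_z(cam,u,v,z):
    e,d=px2ray(cam,u,v); return e+d*(z-e[2])/d[2]
def proj(cam,P):
    m=env.camera_model(cam); R=np.array(m['rotation']); c=R.T@(np.array(P,float)-np.array(m['eye']))
    x,y=c[0]/c[2],c[1]/c[2]; f=1+m['k1']*(x*x+y*y); return np.array([m['fx']*x*f+m['cx'],m['fy']*y*f+m['cy']])
E
python3 - <<'E'
from h import *
s=env.state(); print(s)
for c in('top','side'):
    m=env.camera_model(c); print(c,m)
    im,d=env.grab_frame(c); cv2.imwrite(f'pics/{c}0.png',im); np.save(f'pics/{c}0d.npy',d)
    for t in('tool','pin_tool','stand','unit','marker'):
        print(c,t,[(np.round(b['bbox']),round(b['score'],2)) for b in env.boxes_of(c,t)][:4],[(np.round(b['location'],1),round(b['score'],2)) for b in env.pinpoint(c,t)][:4])
    for t in('mouth','plunger'): print(c,t,[(np.round(b['location'],1),round(b['score'],2)) for b in env.pinpoint(c,t)][:4])
E
```

```text
{'time_s': 0.0, 'qpos': array([-7.31090486e+01,  1.83522055e+01,  8.97056147e+01, -1.56544034e-03,
        7.20451639e+01, -1.14446659e+00]), 'qvel': array([ 0.01887863,  0.11569366,  0.09070269,  0.00455744, -0.0232129 ,
        0.10207811]), 'effort': array([-1.44159501e-03, -4.12466526e+01, -2.31971812e+01,  7.27824890e-02,
        4.57277836e-02, -1.39676872e-04]), 'ee_pos': array([ 177.88940411, -546.28440103,  227.11997716]), 'ee_rot': array([-1.79897007e+02, -5.68902470e-04,  1.80359013e+01]), 'force': array([-0.32694947,  0.04518202, -0.35908224]), 'torque': array([-0.00041561, -0.02317542,  0.0678759 ]), 'gripper_force': 0.0, 'gripper_width': 90.96778573614299}
top {'fx': 435.2048551782564, 'fy': 435.2048551782564, 'cx': 281.4038903476057, 'cy': 204.77953990303425, 'k1': 0.001700945213640884, 'eye': array([ 451.70526768,   43.00589749, 1158.65418747]), 'rotation': array([-173.02078948,    0.20743189,  -89.84653975])}
top tool [(array([156., 228., 176., 235.]), 0.64), (array([190., 224., 201., 231.]), 0.61), (array([184., 258., 199., 266.]), 0.47), (array([275., 163., 294., 1
[... 843 characters left out ...]
])}
side tool [(array([205., 174., 220., 216.]), 0.68), (array([220., 141., 227., 173.]), 0.66), (array([199., 160., 209., 202.]), 0.6), (array([231., 147., 240., 179.]), 0.46)] [(array([223.8, 179.4]), 0.76), (array([208.3, 201.3]), 0.69), (array([215.3, 215.8]), 0.6), (array([258.4, 233.5]), 0.4)]
side pin_tool [(array([243., 161., 253., 187.]), 0.5)] []
side stand [(array([225., 171., 264., 212.]), 0.8)] [(array([243.7, 199.6]), 0.9), (array([287.8, 245.4]), 0.71)]
side unit [(array([260., 228., 319., 281.]), 0.64)] [(array([284.8, 262.8]), 0.86)]
side marker [(array([236., 224., 281., 238.]), 0.5)] [(array([257.6, 234.8]), 0.72)]
side mouth [(array([288. , 243.9]), 0.64)]
side plunger []
```

```bash
python3 - <<'E'
import cv2
a=cv2.imread('pics/top0.png');b=cv2.imread('pics/side0.png')
cv2.imwrite('pics/c1.png',cv2.resize(a[140:280,140:340],(800,560),interpolation=cv2.INTER_CUBIC))
cv2.imwrite('pics/c2.png',cv2.resize(b[130:290,180:340],(600,600),interpolation=cv2.INTER_CUBIC))
s=open('h.py').read().replace("R=np.array(m['rotation'])","R=Rotation.from_euler('xyz',m['rotation'],degrees=True).as_matrix()").replace("import numpy as np, cv2","import numpy as np, cv2\nfrom scipy.spatial.transform import Rotation")
open('h.py','w').write(s)
E
python3 - <<'E'
from h import *
print(at_z('top',313,221.5,0),at_z('top',213.8,228.7,0))
for c in('top','side'):
  print(c,proj(c,at_z('top',313,221.5,0)))
E
```

```text
[548.76250067 -36.86773244   0.        ] [528.89012604 227.61839013   0.        ]
top [313.  221.5]
side [290.10381365 262.79253916]
```

View pics/c1.png

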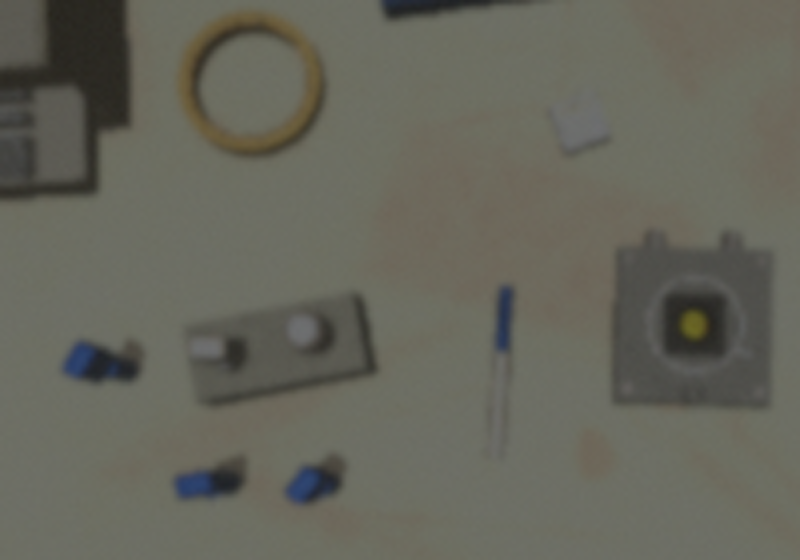

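View pics/c2.png

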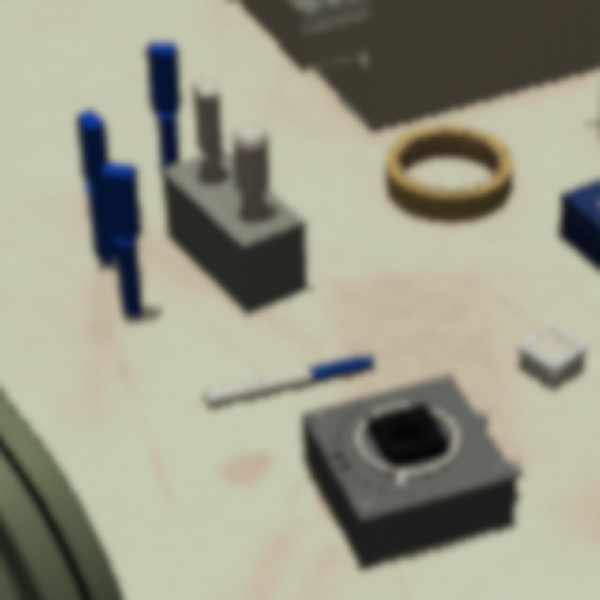

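The side view (c2) shows the white tools at crop (208,90) and (252,135), and three free-standing blue look-alikes at (90,120), (120,170) and (162,50). In the top view (c1), the candidates in full-picture pixels are:
- **White flat handle** at about (192,227), in the stand's +y hole. This is the blade tool, so I choose it.
- **White round handle** at about (217,223). This is the pin tool.
- **Blue** at (162,230), (190,261) and (219,260). These are look-alikes.

The pointer shows at crop (745,352), to the right and down from the bush.

```bash
cat >> h.py <<'E'
def cloud(cam,d):
    m=env.camera_model(cam); R=Rotation.from_euler('xyz',m['rotation'],degrees=True).as_matrix()
    K=np.array([[m['fx'],0,m['cx']],[0,m['fy'],m['cy']],[0,0,1.]]); h,w=d.shape
    g=np.stack(np.meshgrid(np.arange(w),np.arange(h)),-1).reshape(-1,1,2).astype(float)
    p=cv2.undistortPoints(g,K,np.array([m['k1'],0,0,0.])).reshape(h,w,2)
    c=np.dstack([p,np.ones((h,w))])*d[...,None]
    return c@R.T+np.array(m['eye'])
E
python3 - <<'E'
from h import *
for c in('top','side'):
    P=cloud(c,np.load(f'pics/{c}0d.npy')); 
    P=P.reshape(-1,3); P=P[np.isfinite(P).all(1)]
    def sel(x0,x1,y0,y1,z0,z1): return P[(P[:,0]>x0)&(P[:,0]<x1)&(P[:,1]>y0)&(P[:,1]<y1)&(P[:,2]>z0)&(P[:,2]<z1)]
    for n,b in dict(table=(450,650,50,140,-20,20),standtop=(480,580,160,300,52,68),unittop=(480,620,-100,30,38,48),bush=(510,590,-80,10,50,64),tooltop=(490,570,240,275,126,145),pintop=(490,580,190,235,118,137)).items():
        q=sel(*b); 
        if len(q)<3: print(c,n,len(q)); continue
        r=cv2.minAreaRect(q[:,:2].astype(np.float32)); print(c,n,len(q),q.mean(0).round(1),q.std(0).round(1),np.round(r[0],1),np.round(r[1],1),round(r[2],1))
a=cv2.imread('pics/top0.png');b=cv2.imread('pics/side0.png')
x=cv2.resize(a[190:250,180:240],(400,400),interpolation=cv2.INTER_CUBIC)
y=cv2.resize(a[190:250,285:345],(400,400),interpolation=cv2.INTER_CUBIC)
z=cv2.resize(b[145:205,210:270],(400,400),interpolation=cv2.INTER_CUBIC)[:200]
cv2.imwrite('pics/c3.png',np.clip(np.hstack([x,y])*1.8,0,255).astype('uint8'))
E
```

```text
top table 2518 [549.2  94.9   1.7] [57.6 26.   3.3] [550.9  95.5] [198.4  88.7] 0.2
top standtop 682 [530.2 229.5  60.9] [17.  31.6  2.2] [531.4 232. ] [ 50.3 110.5] 11.4
top unittop 993 [547.4 -34.3  45.2] [31.7 31.2  1.7] [547.8 -33.9] [ 98.1 100.6] 89.7
top bush 278 [547.8 -34.3  55.8] [15.4 16.7  3.4] [551.1 -35.5] [79.2 88.6] 2.8
top tooltop 59 [525.1 258.6 134.9] [4.  6.6 2.2] [525.1 259.5] [12.4 22.3] 0.6
top pintop 77 [536.6 203.6 127.5] [5.8 6.  2.8] [537.8 204.1] [21.9 22. ] 88.0
side table 1680 [545.7  96.6   2.2] [59.8 24.3  3.4] [549.8  95.1] [ 89.8 199.5] 89.9
side standtop 456 [524.9 222.3  60.2] [17.2 33.2  3.1] [527.8 233.7] [ 53.9 116.8] 13.1
side unittop 1036 [541.2 -40.4  45.1] [32.6 33.2  2. ] [544.5 -33. ] [105.  102.2] 89.1
side bush 290 [543.3 -35.8  55.3] [14.4 15.8  3.1] [544.3 -33.3] [61.8 65.2] 11.1
side tooltop 48 [521.8 257.3 133.1] [4.3 6.9 3.3] [523.  258.2] [14.8 23.8] 0.2
side pintop 61 [532.4 200.9 125.8] [5.4 5.8 3.9] [532.3 203. ] [20.6 20.4] 46.7
```

View pics/c3.png

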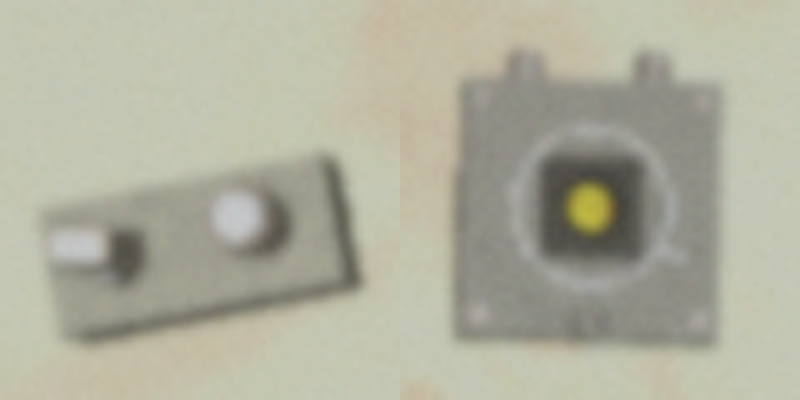

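The crops match the description: the blade tool's flat white handle is left of the round pin handle. The stand and tool poses agree, with the tool at about (524.5, 258.5) and the expected hole at (525.4, 259.4). The unit is at about (547.5, -34), and the pointer is near -1.05 rad.

```bash
cat >> h.py <<'E'
def plan(target,yaw=None):
    s=env.state(); p=s['ee_pos']; y=np.radians(s['ee_rot'][2]); D=np.array(target)-p
    o=[np.cos(y)*D[0]+np.sin(y)*D[1],np.sin(y)*D[0]-np.cos(y)*D[1],-D[2]]
    n=np.linalg.norm(o[:2]); print('offset mm',np.round(o,1),'norm',round(n,1),'spin',None if yaw is None else round(float((y-np.radians(yaw)+np.pi)%(2*np.pi)-np.pi),3))
E
python3 - <<'E'
from h import *
for c in('top','side'):
    P=cloud(c,np.load(f'pics/{c}0d.npy')).reshape(-1,3)
    q=P[(P[:,2]>115)&(P[:,0]>150)&(P[:,0]<700)&(abs(P[:,1])<650)&(P[:,2]<700)]
    for i in range(150,700,50):
        k=q[(q[:,0]>=i)&(q[:,0]<i+50)]
        H,e=np.histogram(k[:,1],bins=np.arange(-650,651,50))
        print(c,i,[(int(e[j]),int(H[j]),int(k[(k[:,1]>=e[j])&(k[:,1]<e[j]+50),2].max())) for j in range(26) if H[j]>5])
    t=P[(P[:,0]>505)&(P[:,0]<545)&(P[:,1]>240)&(P[:,1]<278)&(P[:,2]>128)&(P[:,2]<142)]
    C=np.cov(t[:,:2].T); w,v=np.linalg.eigh(C); print('axis',np.degrees(np.arctan2(v[1,1],v[0,1])))
plan([524.5,258.5,215],88)
E
```

```text
top 150 [(-500, 306, 337), (-100, 323, 383), (-50, 763, 349), (0, 263, 307)]
top 200 []
top 250 []
top 300 []
top 350 []
top 400 [(150, 13, 127), (200, 33, 128), (250, 48, 130)]
top 450 [(150, 7, 125), (200, 6, 130), (250, 11, 126)]
top 500 [(150, 27, 131), (200, 62, 134), (250, 53, 138), (300, 59, 128)]
top 550 []
top 600 [(300, 9, 132), (350, 42, 131), (400, 48, 133), (450, 60, 132), (500, 41, 132), (550, 31, 134)]
top 650 [(300, 137, 203), (350, 346, 205), (400, 390, 206), (450, 436, 206), (500, 446, 207), (550, 474, 205)]
axis 86.37827947290182
side 150 [(-600, 11155, 590), (-550, 1349, 590), (-500, 1110, 620), (-450, 4587, 639), (-400, 1671, 663), (-350, 588, 680), (-300, 39, 682), (-200, 3801, 678), (-150, 564, 573), (-100, 631, 359), (-50, 163, 234)]
side 200 [(-600, 5774, 589), (-550, 2372, 605), (-500, 1323, 620), (-450, 82, 624), (-200, 141, 668)]
side 250 []
side 300 []
side 350 []
side 400 [(150, 24, 130), (200, 26, 128), (250, 48, 128)]
side 450 []
side 500 [(150, 39, 131), (200, 46, 136), (250, 58, 138), (300, 37, 126)]
side 550 []
side 600 [(300, 9, 128), (350, 31, 128), (400, 40, 129), (450, 40, 129), (500, 25, 129), (550, 22, 128)]
side 650 [(300, 229, 203), (350, 233, 202), (400, 237, 202), (450, 223, 202), (500, 202, 203), (550, 237, 202)]
axis 92.98197579298241
offset mm [ 578.8 -658.4   13. ] norm 876.6 spin -1.221
```

Emit:
{"api": "arm_command", "payload": {"motion": [{"offset": [0.039, -0.044, 0], "spin": 0}, {"offset": [0.039, -0.044, 0], "spin": 0}, {"offset": [0.039, -0.044, 0], "spin": 0}, {"offset": [0.039, -0.044, 0], "spin": 0}, {"offset": [0.039, -0.044, 0], "spin": 0}], "jaw": 0.045}}

```text
time_s: 1.92
ee_pos: [295.8, -275.5, 228.2]
ee_rot: [179.9, -0.0, 18.0]
force: [1.4, -0.0, 0.5]
gripper_width: 45.8
gripper_force: 0.0
```

Emit:
{"api": "arm_command", "payload": {"motion": [{"offset": [0.039, -0.044, 0], "spin": 0}, {"offset": [0.039, -0.044, 0], "spin": 0}, {"offset": [0.039, -0.044, 0], "spin": 0}, {"offset": [0.039, -0.044, 0], "spin": 0}, {"offset": [0.039, -0.044, 0], "spin": 0}]}}

```text
time_s: 2.55
ee_pos: [413.3, -5.7, 228.3]
ee_rot: [180.0, -0.1, 18.1]
force: [1.7, 0.0, 0.3]
gripper_width: 45.2
gripper_force: 0.0
```

Emit:
{"api": "arm_command", "payload": {"motion": [{"offset": [0.039, -0.044, 0], "spin": 0}, {"offset": [0.039, -0.044, 0], "spin": 0}, {"offset": [0.039, -0.044, 0], "spin": 0}, {"offset": [0.039, -0.044, 0], "spin": 0}, {"offset": [0.033, -0.042, 0], "spin": 0}]}}

```text
time_s: 3.18
ee_pos: [525.5, 260.3, 227.9]
ee_rot: [180.0, -0.0, 18.1]
force: [-0.6, -0.3, 0.2]
gripper_width: 44.9
gripper_force: 0.0
```

Emit:
{"api": "arm_command", "payload": {"motion": [{"offset": [0, 0, 0], "spin": -0.175}, {"offset": [0, 0, 0], "spin": -0.175}, {"offset": [0, 0, 0], "spin": -0.175}, {"offset": [0, 0, 0], "spin": -0.175}, {"offset": [0, 0, 0], "spin": -0.175}]}}

```text
time_s: 3.8
ee_pos: [524.8, 258.2, 227.9]
ee_rot: [-180.0, 0.0, 68.5]
force: [-0.6, -0.1, 0.3]
gripper_width: 44.8
gripper_force: 0.0
```

Emit:
{"api": "arm_command", "payload": {"motion": [{"offset": [0, 0, 0], "spin": -0.175}, {"offset": [0, 0, 0], "spin": -0.175}, {"offset": [0, 0, 0], "spin": 0}, {"offset": [0, 0, 0], "spin": 0}]}}

```text
time_s: 4.3
ee_pos: [524.9, 258.2, 227.9]
ee_rot: [180.0, 0.0, 88.1]
force: [-0.5, -0.0, -0.1]
gripper_width: 45.3
gripper_force: 0.0
```

```bash
python3 - <<'E'
from h import *
s=env.state(); print(s['ee_pos'],s['ee_rot'],s['force'],s['qpos'])
plan([525,258.5,105],88)
E
```

```text
[524.88191584 258.1537994  227.91422771] [1.79997055e+02 4.99838981e-03 8.80791986e+01] [-0.50765163 -0.03397959 -0.1442446 ] [ 2.50660950e+01  1.92126030e+01  8.83072107e+01 -6.07228111e-03
  7.24798301e+01  2.69887243e+01]
offset mm [3.000e-01 1.000e-01 1.229e+02] norm 0.4 spin 0.001
```

Emit:
{"api": "arm_command", "payload": {"motion": [{"offset": [0, 0, 0.025], "spin": 0}, {"offset": [0, 0, 0.025], "spin": 0}, {"offset": [0, 0, 0.025], "spin": 0}, {"offset": [0, 0, 0.025], "spin": 0}, {"offset": [0, 0, 0.023], "spin": 0}]}}

```text
time_s: 4.92
ee_pos: [524.8, 258.2, 104.1]
ee_rot: [-180.0, 0.0, 88.1]
force: [0.3, -0.9, -0.3]
gripper_width: 45.1
gripper_force: 0.0
```

Emit:
{"api": "arm_command", "payload": {"motion": [{"offset": [0, 0, 0], "spin": 0}, {"offset": [0, 0, 0], "spin": 0}, {"offset": [0, 0, 0], "spin": 0}, {"offset": [0, 0, 0], "spin": 0}, {"offset": [0, 0, 0], "spin": 0}], "jaw": 0.0, "newtons": 20}}

```text
time_s: 5.55
ee_pos: [525.5, 258.4, 106.0]
ee_rot: [179.9, -0.1, 88.2]
force: [-0.4, -0.2, 4.0]
gripper_width: 13.6
gripper_force: 20.0
```

```bash
python3 - <<'E'
from h import *
s=env.state(); print(s['ee_pos'],s['ee_rot'],s['force'],s['torque'],s['gripper_width'],s['gripper_force'])
E
```

```text
[525.48742231 258.44944262 105.97974459] [ 1.79886643e+02 -5.10635526e-02  8.82150721e+01] [-0.378739   -0.22724889  4.0154991 ] [-0.00612057 -0.04897814  0.03148793] 13.643423917691301 20.00040113925934
```

Emit:
{"api": "arm_command", "payload": {"motion": [{"offset": [0, 0, -0.01], "spin": 0}, {"offset": [0, 0, -0.02], "spin": 0}, {"offset": [0, 0, -0.03], "spin": 0}, {"offset": [0, 0, -0.035], "spin": 0}, {"offset": [0, 0, -0.035], "spin": 0}]}}

```text
time_s: 6.18
ee_pos: [524.5, 258.0, 236.2]
ee_rot: [-180.0, 0.0, 88.2]
force: [0.4, 0.1, -1.0]
gripper_width: 13.8
gripper_force: 20.0
```

Emit:
{"api": "arm_command", "payload": {"motion": [{"offset": [0, 0, -0.005], "spin": 0}, {"offset": [0, 0, 0], "spin": 0}, {"offset": [0, 0, 0], "spin": 0}]}}

```text
time_s: 6.55
ee_pos: [524.0, 257.8, 238.1]
ee_rot: [-179.8, 0.1, 88.2]
force: [0.4, 0.4, -0.9]
gripper_width: 13.8
gripper_force: 20.0
```

```bash
python3 - <<'E'
from h import *
s=env.state(); print(s['time_s'],s['ee_pos'],s['ee_rot'],s['force'],s['torque'])
im,d=env.grab_frame('side'); cv2.imwrite('pics/s1.png',im)
tip=s['ee_pos']-[0,0,96]; u=proj('side',tip); print('pred tip side',u,[(b['location'],b['score']) for b in env.pinpoint('side','tip')][:3])
it,dt=env.grab_frame('top'); cv2.imwrite('pics/t1.png',it)
print('pred tip top',proj('top',tip),[(b['location'],b['score']) for b in env.pinpoint('top','tip')][:3])
x,y=np.round(u).astype(int)
cv2.imwrite('pics/v1.png',cv2.resize(im[y-80:y+40,x-70:x+70],(700,600),interpolation=cv2.INTER_CUBIC))
plan([547.5,-34,s['ee_pos'][2]],88)
E
```

```text
6.55 [524.01554465 257.7676941  238.09700713] [-1.79821632e+02  9.83094752e-02  8.82241420e+01] [ 0.39083923  0.39035828 -0.91262581] [-0.04477111 -0.09647899  0.06266898]
pred tip side [234.85403433 150.57193356] [([208.6, 200.9], 0.72), ([216.1, 213.8], 0.71), ([226.6, 181.8], 0.61)]
pred tip top [191.29840845 226.68552881] [([223.3, 261.4], 0.41)]
offset mm [-291.2   32.     0.8] norm 292.9 spin 0.004
```

View pics/v1.png

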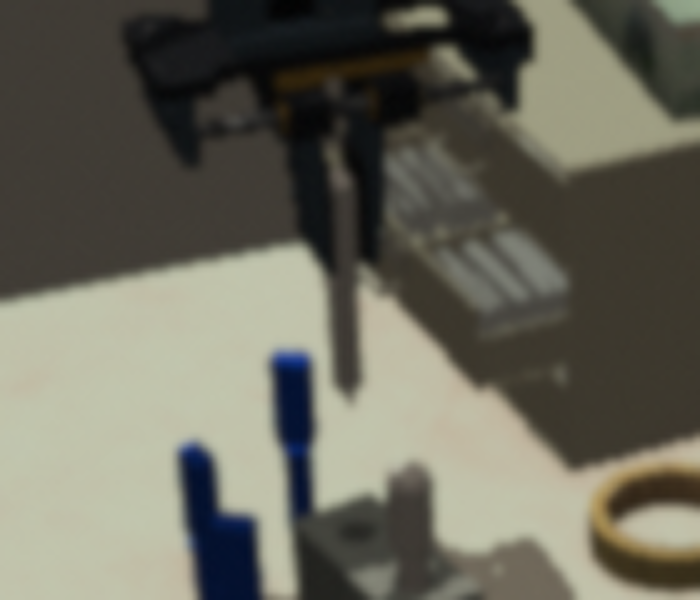

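The crop shows the gripped tool hanging vertically. Its tip is at crop (350,402), or picture (235,151), exactly where predicted. The stand's left hole is empty and the pin tool is untouched.

Emit:
{"api": "arm_command", "payload": {"motion": [{"offset": [-0.0485, 0.0053, 0], "spin": 0}, {"offset": [-0.0485, 0.0053, 0], "spin": 0}, {"offset": [-0.0485, 0.0053, 0], "spin": 0}, {"offset": [-0.0485, 0.0053, 0], "spin": 0}, {"offset": [-0.0485, 0.0053, 0], "spin": 0}]}}

```text
time_s: 7.38
ee_pos: [543.7, 13.4, 239.7]
ee_rot: [-180.0, 0.0, 88.2]
force: [0.7, -0.5, -1.4]
gripper_width: 13.7
gripper_force: 20.0
```

Emit:
{"api": "arm_command", "payload": {"motion": [{"offset": [-0.0485, 0.0053, 0], "spin": 0}, {"offset": [0, 0, 0.025], "spin": 0}, {"offset": [0, 0, 0.025], "spin": 0}, {"offset": [0, 0, 0], "spin": 0}, {"offset": [0, 0, 0], "spin": 0}]}}

```text
time_s: 8.0
ee_pos: [548.2, -33.6, 190.7]
ee_rot: [179.9, 0.0, 88.2]
force: [0.5, 0.2, -0.0]
gripper_width: 14.0
gripper_force: 20.0
```

```bash
python3 - <<'E'
from h import *
s=env.state(); print(s['time_s'],s['ee_pos'],s['ee_rot'],s['force'],s['torque'])
print(at_z('top',313.8,221.05,57),at_z('side',288,243.9,57),at_z('top',314.7,217.4,57))
im,d=env.grab_frame('side'); cv2.imwrite('pics/s2.png',im)
tip=s['ee_pos']-[0,0,96]; u=proj('side',tip); print('pred tip side',u,[(b['location'],b['score']) for b in env.pinpoint('side','tip')][:3], [(b['location'],b['score']) for b in env.pinpoint('side','mouth')][:3])
print('bush px',proj('side',[547.5,-34,57]))
cv2.imwrite('pics/v2.png',cv2.resize(im[170:290,220:360],(700,600),interpolation=cv2.INTER_CUBIC))
plan([547.5,-34,160],88)
E
```

```text
8.0 [548.20129915 -33.57893368 190.71858296] [1.79925911e+02 8.67224018e-03 8.82375997e+01] [ 0.49038193  0.16817925 -0.04567667] [-0.04435961 -0.10996693  0.014641  ]
[545.13783133 -34.97516815  57.        ] [544.5816791  -32.60933879  57.        ] [554.44290019 -37.32022874  57.        ]
pred tip side [289.8713075  231.06918589] [([207.9, 199.8], 0.72), ([214.5, 213.6], 0.69), ([289.1, 230.6], 0.6)] [([286.1, 244.1], 0.79)]
bush px [289.43216211 243.94056283]
offset mm [-0.5 -0.8 31.1] norm 0.9 spin 0.004
```

View pics/v2.png

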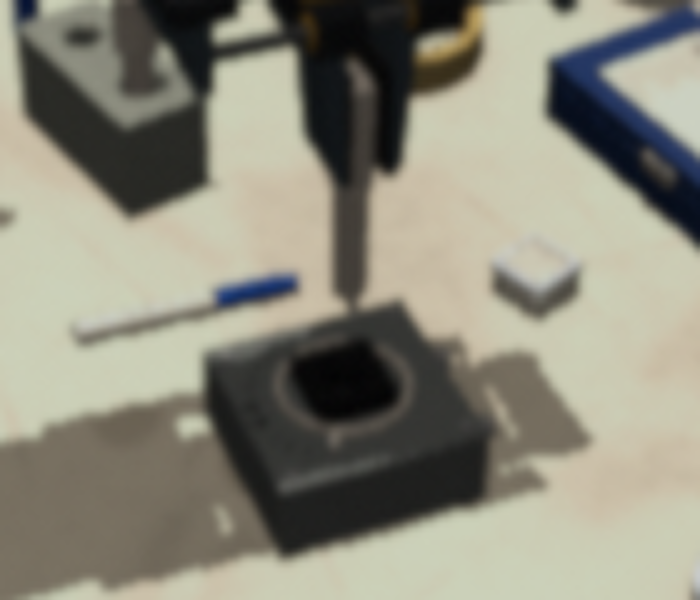

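The tip hangs at crop (350,305), and the bush top is centred near crop (345,372), picture (289,244.4), which is consistent with the measured unit position. I'll nudge it and go down.

Emit:
{"api": "arm_command", "payload": {"motion": [{"offset": [-0.001, -0.0015, 0], "spin": 0}, {"offset": [0, 0, 0.015], "spin": 0}, {"offset": [0, 0, 0.015], "spin": 0}, {"offset": [0, 0, 0.005], "spin": 0}, {"offset": [0, 0, 0], "spin": 0}]}}

```text
time_s: 8.78
ee_pos: [545.8, -34.6, 154.1]
ee_rot: [-179.9, -0.0, 88.2]
force: [0.4, 0.1, -1.3]
gripper_width: 14.2
gripper_force: 20.0
```

Emit:
{"api": "arm_command", "payload": {"motion": [{"offset": [0, 0, 0.0015], "spin": 0}, {"offset": [0, 0, 0.0015], "spin": 0}, {"offset": [0, 0, 0.001], "spin": 0}, {"offset": [0, 0, 0.001], "spin": 0}, {"offset": [0, 0, 0], "spin": 0}]}}

```text
time_s: 9.4
ee_pos: [546.1, -34.6, 149.9]
ee_rot: [-180.0, 0.0, 88.2]
force: [-0.1, 0.3, -0.6]
gripper_width: 13.7
gripper_force: 20.0
```

```bash
cat > st.py <<'E'
from h import *
s=env.state(); print(round(s['time_s'],2),s['ee_pos'].round(1),s['ee_rot'].round(2),'F',s['force'].round(2),'T',s['torque'].round(3),s['gripper_width'].round(1),'q6',s['qpos'][5].round(1))
E
python3 st.py
```

```text
Traceback (most recent call last):
  File "st.py", line 2, in <module>
    s=env.state(); print(round(s['time_s'],2),s['ee_pos'].round(1),s['ee_rot'].round(2),'F',s['force'].round(2),'T',s['torque'].round(3),s['gripper_width'].round(1),'q6',s['qpos'][5].round(1))
                                                                                                                                         ^^^^^^^^^^^^^^^^^^^^^^^^
AttributeError: 'float' object has no attribute 'round'
```

Emit:
{"api": "arm_command", "payload": {"motion": [{"offset": [0, 0, 0.001], "spin": 0}, {"offset": [0, 0, 0.001], "spin": 0}, {"offset": [0, 0, 0.001], "spin": 0}, {"offset": [0, 0, 0.001], "spin": 0}, {"offset": [0, 0, 0.001], "spin": 0}]}}

```text
time_s: 10.02
ee_pos: [546.1, -34.6, 144.8]
ee_rot: [180.0, 0.0, 88.2]
force: [0.2, -0.1, -0.9]
gripper_width: 13.9
gripper_force: 20.0
```

Emit:
{"api": "arm_command", "payload": {"motion": [{"offset": [0, 0, 0.001], "spin": 0}, {"offset": [0, 0, 0.001], "spin": 0}, {"offset": [0, 0, 0.001], "spin": 0}, {"offset": [0, 0, 0], "spin": 0}, {"offset": [0, 0, 0], "spin": 0}]}}

```text
time_s: 10.65
ee_pos: [546.1, -34.6, 142.0]
ee_rot: [180.0, 0.0, 88.2]
force: [0.5, -0.2, -0.6]
gripper_width: 14.1
gripper_force: 20.0
```

```bash
sed -i "s/s\['gripper_width'\].round(1)/round(s['gripper_width'],1)/" st.py; python3 st.py
```

```text
10.65 [546.1 -34.6 142. ] [179.99   0.    88.22] F [ 0.49 -0.17 -0.63] T [ 0.002 -0.067  0.04 ] 14.1 q6 -3.0
```

Emit:
{"api": "arm_command", "payload": {"motion": [{"offset": [0, 0, 0.001], "spin": 0}, {"offset": [0, 0, 0.001], "spin": 0}, {"offset": [0, 0, 0.001], "spin": 0}, {"offset": [0, 0, 0.001], "spin": 0}, {"offset": [0, 0, 0.001], "spin": 0}]}}

```text
time_s: 11.28
ee_pos: [546.1, -34.6, 136.9]
ee_rot: [-180.0, 0.0, 88.2]
force: [0.4, 0.5, -0.6]
gripper_width: 13.9
gripper_force: 20.0
```

Emit:
{"api": "arm_command", "payload": {"motion": [{"offset": [0, 0, 0.001], "spin": 0}, {"offset": [0, 0, 0.001], "spin": 0}, {"offset": [0, 0, 0.001], "spin": 0}, {"offset": [0, 0, 0], "spin": 0}, {"offset": [0, 0, 0], "spin": 0}]}}

```text
time_s: 11.9
ee_pos: [546.1, -34.6, 133.9]
ee_rot: [180.0, 0.0, 88.2]
force: [-0.6, 0.2, -0.1]
gripper_width: 13.3
gripper_force: 20.0
```

```bash
python3 st.py
```

```text
11.9 [546.1 -34.6 133.9] [180.     0.    88.22] F [-0.63  0.16 -0.1 ] T [-0.062 -0.105 -0.028] 13.3 q6 -3.1
```

Emit:
{"api": "arm_command", "payload": {"motion": [{"offset": [0, 0, 0.001], "spin": 0}, {"offset": [0, 0, 0.0005], "spin": 0}, {"offset": [0, 0, 0.0005], "spin": 0}, {"offset": [0, 0, 0], "spin": 0}]}}

```text
time_s: 12.4
ee_pos: [546.1, -34.6, 131.9]
ee_rot: [-180.0, 0.0, 88.2]
force: [-0.6, 1.0, -1.3]
gripper_width: 14.2
gripper_force: 20.0
```

Emit:
{"api": "arm_command", "payload": {"motion": [{"offset": [0, 0, 0.0005], "spin": 0}, {"offset": [0, 0, 0.0005], "spin": 0}, {"offset": [0, 0, 0], "spin": 0}, {"offset": [0, 0, 0], "spin": 0}]}}

```text
time_s: 12.9
ee_pos: [546.1, -34.6, 131.0]
ee_rot: [180.0, 0.0, 88.2]
force: [0.1, 0.2, -0.6]
gripper_width: 13.7
gripper_force: 20.0
```

Emit:
{"api": "arm_command", "payload": {"motion": [{"offset": [0, 0, 0.0005], "spin": 0}, {"offset": [0, 0, 0.0005], "spin": 0}, {"offset": [0, 0, 0], "spin": 0}, {"offset": [0, 0, 0], "spin": 0}]}}

```text
time_s: 13.4
ee_pos: [546.2, -34.6, 130.0]
ee_rot: [180.0, 0.0, 88.2]
force: [0.2, 0.8, 1.4]
gripper_width: 13.6
gripper_force: 20.0
```

```bash
python3 st.py
```

```text
13.4 [546.2 -34.6 130. ] [1.7999e+02 1.0000e-02 8.8220e+01] F [0.24 0.8  1.4 ] T [-0.004 -0.017  0.002] 13.6 q6 -3.0
```

Emit:
{"api": "arm_command", "payload": {"motion": [{"offset": [0, 0, 0.0005], "spin": 0}, {"offset": [0, 0, 0.0005], "spin": 0}, {"offset": [0, 0, 0], "spin": 0}, {"offset": [0, 0, 0], "spin": 0}]}}

```text
time_s: 13.9
ee_pos: [546.2, -34.7, 129.0]
ee_rot: [180.0, 0.0, 88.2]
force: [0.6, 0.6, 1.1]
gripper_width: 14.4
gripper_force: 20.0
```

Emit:
{"api": "arm_command", "payload": {"motion": [{"offset": [0, 0, 0], "spin": 0.03}, {"offset": [0, 0, 0], "spin": 0.03}, {"offset": [0, 0, 0], "spin": 0.03}, {"offset": [0, 0, 0], "spin": 0.03}]}}

```text
time_s: 14.4
ee_pos: [545.8, -34.6, 128.5]
ee_rot: [-179.9, 0.0, 81.2]
force: [-0.6, 0.0, -1.1]
gripper_width: 14.2
gripper_force: 20.0
```

```bash
python3 st.py
```

```text
14.4 [545.8 -34.6 128.5] [-1.7995e+02  1.0000e-02  8.1230e+01] F [-0.59  0.01 -1.13] T [-0.013 -0.068 -0.026] 14.2 q6 3.9
```

Emit:
{"api": "arm_command", "payload": {"motion": [{"offset": [0, 0, 0.0005], "spin": 0}, {"offset": [0, 0, 0.0005], "spin": 0}, {"offset": [0, 0, 0.0005], "spin": 0}, {"offset": [0, 0, 0], "spin": 0}, {"offset": [0, 0, 0], "spin": 0}]}}

```text
time_s: 15.02
ee_pos: [545.9, -34.6, 127.4]
ee_rot: [-180.0, 0.0, 81.3]
force: [-0.5, 0.9, -1.2]
gripper_width: 13.9
gripper_force: 20.0
```

```bash
python3 st.py
```

```text
15.03 [545.9 -34.6 127.4] [-1.7998e+02  1.0000e-02  8.1350e+01] F [-0.51  0.94 -1.22] T [ 0.029 -0.025  0.033] 13.9 q6 3.8
```

The blade is in the slot: it went 2.9 mm below the face with no force. I'll go 1 mm deeper and turn about 0.85 rad, then look.

Emit:
{"api": "arm_command", "payload": {"motion": [{"offset": [0, 0, 0.0005], "spin": 0.05}, {"offset": [0, 0, 0.0005], "spin": 0.05}, {"offset": [0, 0, 0], "spin": 0.05}, {"offset": [0, 0, 0], "spin": 0.05}, {"offset": [0, 0, 0], "spin": 0.05}]}}

```text
time_s: 15.65
ee_pos: [545.6, -34.4, 126.3]
ee_rot: [-179.9, 0.0, 66.9]
force: [-0.3, 1.3, -0.3]
gripper_width: 14.1
gripper_force: 20.0
```

Emit:
{"api": "arm_command", "payload": {"motion": [{"offset": [0, 0, 0], "spin": 0.06}, {"offset": [0, 0, 0], "spin": 0.06}, {"offset": [0, 0, 0], "spin": 0.06}, {"offset": [0, 0, 0], "spin": 0.06}, {"offset": [0, 0, 0], "spin": 0.06}]}}

```text
time_s: 16.27
ee_pos: [545.5, -34.3, 126.4]
ee_rot: [-179.9, 0.0, 49.7]
force: [-0.4, 0.9, 0.2]
gripper_width: 13.8
gripper_force: 20.0
```

Emit:
{"api": "arm_command", "payload": {"motion": [{"offset": [0, 0, 0], "spin": 0.06}, {"offset": [0, 0, 0], "spin": 0.06}, {"offset": [0, 0, 0], "spin": 0.06}, {"offset": [0, 0, 0], "spin": 0.06}, {"offset": [0, 0, 0], "spin": 0.06}]}}

```text
time_s: 16.9
ee_pos: [545.3, -34.1, 126.3]
ee_rot: [-179.9, 0.1, 32.5]
force: [-1.3, 1.4, -0.4]
gripper_width: 13.8
gripper_force: 20.0
```

Emit:
{"api": "arm_command", "payload": {"motion": [{"offset": [0, 0, 0], "spin": 0}, {"offset": [0, 0, 0], "spin": 0}]}}

```text
time_s: 17.15
ee_pos: [545.4, -34.2, 126.3]
ee_rot: [-179.9, 0.1, 32.7]
force: [-2.5, 2.3, 0.8]
gripper_width: 14.1
gripper_force: 20.0
```

```bash
python3 st.py; python3 - <<'E'
from h import *
# rectify z=46 plane around unit from side view, x up, y left; 0.2 mm/px
def rect(im,cam,c,z,h=40,n=400):
    g=np.linspace(-h,h,n); M=np.zeros((n,n,2),np.float32)
    for i in range(n):
        for j in range(n): M[i,j]=proj0(cam,(c[0]-g[i],c[1]-g[j],z))
    return cv2.remap(im,M[...,0],M[...,1],cv2.INTER_CUBIC)
m={c:env.camera_model(c) for c in('top','side')}
Rm={c:Rotation.from_euler('xyz',m[c]['rotation'],degrees=True).as_matrix().T for c in m}
def proj0(cam,P):
    k=m[cam]; c=Rm[cam]@(np.array(P)-k['eye']); x,y=c[0]/c[2],c[1]/c[2]; f=1+k['k1']*(x*x+y*y); return k['fx']*x*f+k['cx'],k['fy']*y*f+k['cy']
im,_=env.grab_frame('side'); it,_=env.grab_frame('top'); cv2.imwrite('pics/s3.png',im); cv2.imwrite('pics/t3.png',it)
out=np.hstack([rect(cv2.imread('pics/side0.png'),'side',(546.1,-34.6),46),rect(im,'side',(546.1,-34.6),46)])
cv2.imwrite('pics/v3.png',np.clip(out*1.5,0,255).astype('uint8'))
E
```

```text
17.15 [545.4 -34.2 126.3] [-1.7991e+02  5.0000e-02  3.2690e+01] F [-2.45  2.3   0.81] T [0.534 0.652 0.05 ] 14.1 q6 52.5
```

View pics/v3.png

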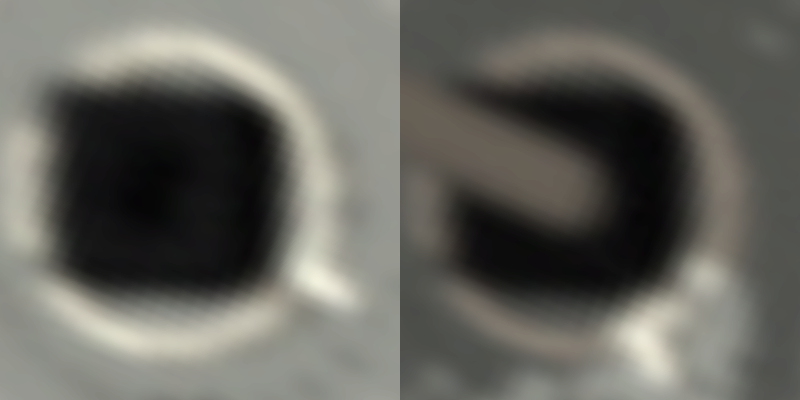

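In the rectified views, the pointer tip moved from (355,303), about -59°, to (668,375), about -28°, so the screw follows the tool. About 28–29° remains; I'll turn 0.42 rad more and look again.

Emit:
{"api": "arm_command", "payload": {"motion": [{"offset": [0, 0, 0], "spin": 0.06}, {"offset": [0, 0, 0], "spin": 0.06}, {"offset": [0, 0, 0], "spin": 0.06}, {"offset": [0, 0, 0], "spin": 0.06}, {"offset": [0, 0, 0], "spin": 0.06}]}}

```text
time_s: 17.88
ee_pos: [545.4, -34.1, 126.3]
ee_rot: [-179.9, 0.1, 15.3]
force: [-2.3, 2.3, -0.0]
gripper_width: 13.9
gripper_force: 20.0
```

Emit:
{"api": "arm_command", "payload": {"motion": [{"offset": [0, 0, 0], "spin": 0.06}, {"offset": [0, 0, 0], "spin": 0.06}, {"offset": [0, 0, 0], "spin": 0}, {"offset": [0, 0, 0], "spin": 0}]}}

```text
time_s: 18.38
ee_pos: [545.4, -34.1, 126.3]
ee_rot: [-179.9, 0.1, 8.6]
force: [-3.5, 4.1, 1.4]
gripper_width: 14.0
gripper_force: 20.0
```

```bash
cat > rc.py <<'E'
from h import *
m={c:env.camera_model(c) for c in('top','side')}
Rm={c:Rotation.from_euler('xyz',m[c]['rotation'],degrees=True).as_matrix().T for c in m}
def rect(im,cam,c,z,h=40,n=400):
    k=m[cam]; g=np.linspace(-h,h,n); I,J=np.meshgrid(c[0]-g,c[1]-g,indexing='ij')
    q=(np.dstack([I,J,np.full_like(I,z)])-k['eye'])@Rm[cam].T; x,y=q[...,0]/q[...,2],q[...,1]/q[...,2]; f=1+k['k1']*(x*x+y*y)
    return cv2.remap(im,(k['fx']*x*f+k['cx']).astype(np.float32),(k['fy']*y*f+k['cy']).astype(np.float32),cv2.INTER_CUBIC)
def avg(cam,n=4): return np.mean([env.grab_frame(cam)[0].astype(np.float32) for _ in range(n)],0)
E
python3 st.py; python3 - <<'E'
from rc import *
A=rect(cv2.imread('pics/side0.png').astype(np.float32),'side',(546.1,-34.6),45.5,60)
im=avg('side'); cv2.imwrite('pics/s4.png',im); B=rect(im,'side',(546.1,-34.6),45.5,60)
cv2.imwrite('pics/v4.png',np.clip(np.hstack([A,B])*1.6,0,255).astype('uint8'))
E
```

```text
18.38 [545.4 -34.1 126.3] [-1.7993e+02  8.0000e-02  8.6300e+00] F [-3.51  4.12  1.39] T [1.068 0.878 0.023] 14.0 q6 76.5[ WARN:0@1.555] global loadsave.cpp:1063 imwrite_ Unsupported depth image for selected encoder is fallbacked to CV_8U.
```

View pics/v4.png

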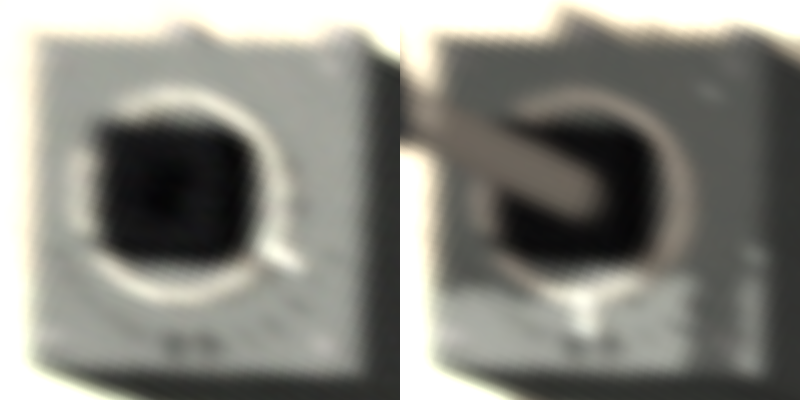

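```bash
cat > an.py <<'E'
from rc import *
from scipy.ndimage import map_coordinates, gaussian_filter1d
def edges(im,cam,c=(546,-34.6),z=45):
    G=rect(im,cam,c,z,70,701).mean(2) # 0.2mm/px, row->-x , col->-y
    out={}
    def fit(prof_is_row,lo,hi):
        pts=[]
        for t in range(220,481,5):
            p=gaussian_filter1d((G[t] if prof_is_row else G[:,t]).astype(float),4); g=np.abs(np.gradient(p))[lo:hi]; k=int(g.argmax())
            if 0<k<len(g)-1:
                d=(g[k-1]-g[k+1])/(2*(g[k-1]-2*g[k]+g[k+1])); pts.append((t,lo+k+d))
        pts=np.array(pts); 
        for _ in range(3):
            co=np.polyfit(pts[:,0],pts[:,1],1); r=np.abs(np.polyval(co,pts[:,0])-pts[:,1]); pts=pts[r<max(2*np.median(r),.5)]
        return round(np.degrees(np.arctan(co[0])),2),round((np.polyval(co,350)-350)*.2,2),len(pts)
    for n,a in dict(left=(1,60,150),right=(1,550,640),top=(0,60,150),bot=(0,550,640)).items(): out[n]=fit(*a)
    return out
def polar(im,cam,c,z,r0,r1,sgn):
    m_=rect(im,cam,c,z,60,1201).astype(float).mean(2); th=np.radians(np.arange(-90,91,1.)); R=np.arange(r0,r1,.5)
    # angle p: 0 to -x (down); negative to -y (right)
    X=np.array([[600-10*r*np.sin(t) for t in th] for r in R]); Y=np.array([[600+10*r*np.cos(t) for t in th] for r in R])
    return np.degrees(th),sgn*map_coordinates(m_,[Y,X],order=1).mean(0)
E
python3 - <<'E'
from an import *
S0=cv2.imread('pics/side0.png').astype(np.float32);T0=cv2.imread('pics/top0.png').astype(np.float32);S4=cv2.imread('pics/s4.png').astype(np.float32)
print('edges T',edges(T0,'top'));print('edges S',edges(S0,'side'))
# ring circle: bright ring fit on side0 for several z: radial argmax
for n,im,cam in(('T0',T0,'top'),('S0',S0,'side')):
  for z in(45,49,53):
    M=rect(im,cam,(546,-34.6),z,40,801).mean(2); pts=[]
    for t in np.radians(np.arange(0,360,4)):
        r=np.arange(200,360); v=map_coordinates(M,[400+r*np.sin(t),400+r*np.cos(t)],order=1); k=gaussian_filter1d(v,5).argmax()
        if 5<k<154: pts.append((r[k]*np.cos(t),r[k]*np.sin(t)))
    p=np.array(pts)
    for _ in range(4):
        A=np.c_[2*p,np.ones(len(p))]; s=np.linalg.lstsq(A,(p**2).sum(1),rcond=None)[0]; R=np.sqrt(s[2]+s[0]**2+s[1]**2); e=abs(np.hypot(*(p-s[:2]).T)-R); p=p[e<max(2*np.median(e),3)]
    print(n,z,'ring centre x,y',546-s[1]*.1,-34.6-s[0]*.1,'R',R*.1,len(p))
E
```

```text
edges T {'left': (np.float64(-1.72), np.float64(-53.53), 38), 'right': (np.float64(-0.8), np.float64(48.71), 42), 'top': (np.float64(1.75), np.float64(-49.95), 22), 'bot': (np.float64(2.55), np.float64(51.43), 28)}
edges S {'left': (np.float64(-1.23), np.float64(-51.01), 40), 'right': (np.float64(-1.04), np.float64(49.24), 50), 'top': (np.float64(1.32), np.float64(-48.67), 25), 'bot': (np.float64(0.68), np.float64(51.62), 30)}
T0 45 ring centre x,y 547.3498320684702 -34.993152872749704 R 30.118786479868813 43
T0 49 ring centre x,y 547.0374188189056 -34.68124613458593 R 30.019945827839365 48
T0 53 ring centre x,y 546.6758111446553 -34.438619925766446 R 29.888048568744367 43
S0 45 ring centre x,y 547.4559413252417 -27.835497813750322 R 30.140065126097472 36
S0 49 ring centre x,y 545.864974415855 -31.222116554702602 R 30.149434345127887 53
S0 53 ring centre x,y 544.0772982467065 -35.18463111910106 R 29.932861346704268 56
```

```bash
python3 - <<'E'
from an import *
def pk(th,v,lo,hi,thr=.5):
    m=(th>=lo)&(th<=hi); w=v[m]-np.median(v[m]); w=np.clip(w-thr*w.max(),0,None); return round((w*th[m]).sum()/w.sum(),2)
S0=cv2.imread('pics/side0.png').astype(np.float32);S4=cv2.imread('pics/s4.png').astype(np.float32);S3=cv2.imread('pics/s3.png').astype(np.float32);T0=cv2.imread('pics/top0.png').astype(np.float32)
T4=avg('top'); cv2.imwrite('pics/t4.png',T4)
for n,im,cam,c,lo,hi in(('S0',S0,'side',(544.5,-34.2),-80,-35),('S3',S3,'side',(544.5,-34.2),-45,-10),('S4',S4,'side',(544.5,-34.2),-25,20),('T0',T0,'top',(546.8,-34.5),-80,-35),('T4',T4,'top',(546.8,-34.5),-25,20)):
    for r in((33,36),(35,39)):
        th,v=polar(im,cam,c,52,*r,1); print(n,r,pk(th,v,lo,hi), end='; ')
    print()
for n,im,cam,c in(('S0',S0,'side',(544.5,-33.7)),('S4',S4,'side',(544.5,-33.7)),('T0',T0,'top',(545.3,-33))):
    for r in((38,41),(41,44),(44,47)):
        th,v=polar(im,cam,c,45,*r,1); m=abs(th)<=18; print(n,r,v[m][::2].round(0).astype(int))
E
```

```text
S0 (33, 36) -60.61; S0 (35, 39) -60.24; 
S3 (33, 36) -27.35; S3 (35, 39) -27.15; 
S4 (33, 36) -3.55; S4 (35, 39) -3.72; 
T0 (33, 36) -59.0; T0 (35, 39) -59.49; 
T4 (33, 36) -15.79; T4 (35, 39) -1.53; 
S0 (38, 41) [95 95 96 95 91 87 83 80 79 81 83 84 83 81 81 83 86 89 91]
S0 (41, 44) [94 95 94 90 85 79 75 73 75 78 80 79 76 72 72 74 79 85 88]
S0 (44, 47) [96 96 94 91 87 83 80 79 80 83 84 82 78 76 75 79 84 90 92]
S4 (38, 41) [101 101 102 100  96  90  87  87  91 100 108 114 114 109 104 100  97  97
  98]
S4 (41, 44) [100 101 100  96  90  84  79  79  82  87  90  89  86  81  79  80  85  90
  94]
S4 (44, 47) [102 102 100  97  93  89  85  84  86  88  89  87  83  80  80  84  89  95
  98]
T0 (38, 41) [77 77 76 74 72 72 72 73 74 74 74 73 71 71 73 74 75 77 77]
T0 (41, 44) [76 77 76 74 71 70 69 70 74 75 73 71 69 69 71 73 75 76 76]
T0 (44, 47) [77 77 76 74 72 70 70 71 73 73 71 68 67 68 70 73 75 76 76][ WARN:0@1.462] global loadsave.cpp:1063 imwrite_ Unsupported depth image for selected encoder is fallbacked to CV_8U.
```

Numerically, the pointer sits about 5–6° short of the midpoint between the marks, and it follows the tool one to one. I'll turn 0.1 rad more, ease back within the play, and check.

Emit:
{"api": "arm_command", "payload": {"motion": [{"offset": [0, 0, 0], "spin": 0.05}, {"offset": [0, 0, 0], "spin": 0.05}, {"offset": [0, 0, 0], "spin": 0}, {"offset": [0, 0, 0], "spin": 0}]}}

```text
time_s: 19.27
ee_pos: [545.4, -34.0, 126.2]
ee_rot: [-179.9, 0.1, 2.9]
force: [-3.2, 3.3, 0.6]
gripper_width: 13.7
gripper_force: 20.0
```

```bash
python3 st.py; cat > mp.py <<'E'
from an import *
import sys
def pk(th,v,lo,hi,thr=.5):
    m=(th>=lo)&(th<=hi); w=v[m]-np.median(v[m]); w=np.clip(w-thr*w.max(),0,None); return round((w*th[m]).sum()/w.sum(),2)
n=sys.argv[1]; S=avg('side').astype(np.float32); cv2.imwrite(f'pics/s{n}.png',S.astype('uint8'))
T=avg('top'); cv2.imwrite(f'pics/t{n}.png',T.astype('uint8'))
for im,cam,c in((S,'side',(544.5,-34.2)),(T,'top',(546.8,-34.5))):
    for r in((33,36),(35,39)): print(cam,r,pk(*polar(im,cam,c,52,*r,1),-25,20))
B=[rect(S,'side',(545,-34),z,60) for z in(45,52)]
cv2.imwrite(f'pics/v{n}.png',np.clip(np.hstack([B[0],rect(T,'top',(546,-34),45,60)])*1.6,0,255).astype('uint8'))
E
python3 mp.py 5
```

```text
19.27 [545.4 -34.  126.2] [-1.7993e+02  9.0000e-02  2.9000e+00] F [-3.21  3.28  0.64] T [1.157 0.904 0.01 ] 13.7 q6 82.2
side (33, 36) 3.02
side (35, 39) 2.06
top (33, 36) 2.66
top (35, 39) 3.9
```

Emit:
{"api": "arm_command", "payload": {"motion": [{"offset": [0, 0, 0], "spin": -0.04}, {"offset": [0, 0, 0], "spin": -0.04}, {"offset": [0, 0, -0.003], "spin": 0}, {"offset": [0, 0, -0.005], "spin": 0}, {"offset": [0, 0, -0.005], "spin": 0}]}}

```text
time_s: 20.3
ee_pos: [545.4, -34.6, 139.3]
ee_rot: [-180.0, 0.1, 7.4]
force: [-3.9, 2.8, -3.8]
gripper_width: 13.7
gripper_force: 20.0
```

Emit:
{"api": "arm_command", "payload": {"motion": [{"offset": [0, 0, -0.01], "spin": 0}, {"offset": [0, 0, -0.015], "spin": 0}, {"offset": [0, 0, -0.025], "spin": 0}, {"offset": [0, 0, -0.025], "spin": 0}, {"offset": [0, 0, -0.025], "spin": 0}]}}

```text
time_s: 20.92
ee_pos: [548.0, -35.4, 242.6]
ee_rot: [179.8, -0.4, 7.4]
force: [0.3, -0.2, -0.7]
gripper_width: 14.0
gripper_force: 20.0
```

```bash
python3 st.py; python3 mp.py 6
```

```text
20.93 [548.  -35.4 242.6] [179.84  -0.37   7.43] F [ 0.31 -0.19 -0.71] T [ 0.043  0.043 -0.011] 14.0 q6 77.7
side (33, 36) 2.94
side (35, 39) 2.05
top (33, 36) 3.6
top (35, 39) 3.9
```

View pics/v6.png

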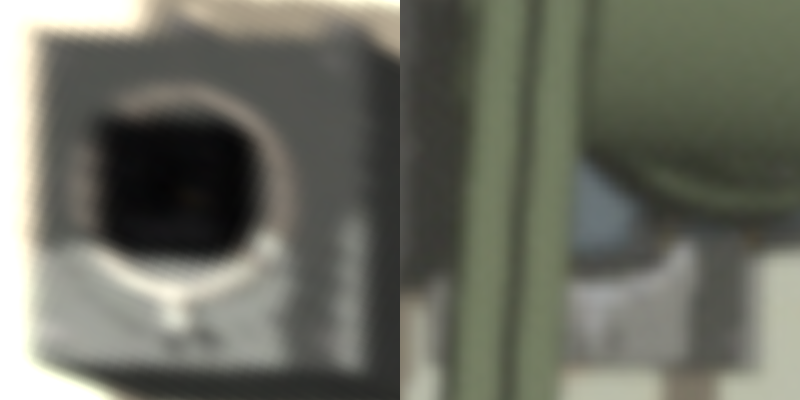

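In the rectified side view, the raised ring's parallax (ring centre near (182,192), case centre near (200,203)) puts the pointer midway between the marks. The top view is hidden by the arm, so I'll turn back, carry the tool to the stand and check from the top there.

Emit:
{"api": "arm_command", "payload": {"motion": [{"offset": [0, 0, 0], "spin": -0.176}, {"offset": [0, 0, 0], "spin": -0.176}, {"offset": [0, 0, 0], "spin": -0.176}, {"offset": [0, 0, 0], "spin": -0.176}, {"offset": [0, 0, 0], "spin": -0.176}]}}

```text
time_s: 21.95
ee_pos: [545.9, -34.6, 238.5]
ee_rot: [-179.9, 0.0, 58.2]
force: [-0.2, -0.5, -0.0]
gripper_width: 14.2
gripper_force: 20.0
```

Emit:
{"api": "arm_command", "payload": {"motion": [{"offset": [0, 0, 0], "spin": -0.176}, {"offset": [0, 0, 0], "spin": -0.176}, {"offset": [0, 0, 0], "spin": -0.176}, {"offset": [0, 0, 0], "spin": 0}]}}

```text
time_s: 22.45
ee_pos: [545.9, -34.6, 238.7]
ee_rot: [-179.9, 0.0, 88.0]
force: [0.0, 0.5, -0.9]
gripper_width: 13.8
gripper_force: 20.0
```

```bash
python3 st.py; python3 -c "
from h import *
plan([525.3,258.3,242],88)"
```

```text
22.45 [545.9 -34.6 238.7] [-179.93    0.     87.99] F [ 0.04  0.47 -0.92] T [-0.031 -0.126 -0.012] 13.8 q6 -2.8
offset mm [292.  -30.9  -3.3] norm 293.6 spin -0.0
```

Emit:
{"api": "arm_command", "payload": {"motion": [{"offset": [0.0487, -0.0052, 0], "spin": 0}, {"offset": [0.0487, -0.0052, 0], "spin": 0}, {"offset": [0.0487, -0.0052, 0], "spin": 0}, {"offset": [0.0487, -0.0052, 0], "spin": 0}, {"offset": [0.0487, -0.0052, 0], "spin": 0}]}}

```text
time_s: 23.08
ee_pos: [527.9, 211.1, 239.0]
ee_rot: [-180.0, 0.0, 87.9]
force: [-0.2, 0.2, -0.3]
gripper_width: 14.2
gripper_force: 20.0
```

Emit:
{"api": "arm_command", "payload": {"motion": [{"offset": [0.0485, -0.005, 0], "spin": 0}, {"offset": [0, 0, 0.02], "spin": 0}, {"offset": [0, 0, 0.02], "spin": 0}, {"offset": [0, 0, 0], "spin": 0}, {"offset": [0, 0, 0], "spin": 0}]}}

```text
time_s: 23.7
ee_pos: [525.2, 258.3, 200.0]
ee_rot: [179.9, -0.0, 88.0]
force: [0.4, 0.6, -0.5]
gripper_width: 13.6
gripper_force: 20.0
```

```bash
python3 st.py; python3 - <<'E'
from an import *
exec(open('mp.py').read().split("n=sys")[0].split("import sys")[1])
T=avg('top',6); S=avg('side'); cv2.imwrite('pics/t7.png',T.astype('uint8')); cv2.imwrite('pics/s7.png',S.astype('uint8'))
print('edges',edges(T,'top'))
for r in((33,36),(35,38)): print(pk(*polar(T,'top',(546.8,-34.5),52,*r,1),-25,20),pk(*polar(S,'side',(544.5,-34.2),52,*r,1),-25,20))
for r in((40,43),(42,45),(44,47)):
    th,v=polar(T,'top',(546.9,-34.5),45,*r,1); m=abs(th)<=18; print(r,v[m][::2].round(0).astype(int))
s=env.state(); print(proj('side',s['ee_pos']-[0,0,96]))
a=rect(T,'top',(546,-34.5),46,45); u=S[140:230,190:280]
cv2.imwrite('pics/v7.png',np.clip(np.hstack([a*2,cv2.resize(u,(400,400),interpolation=cv2.INTER_CUBIC)*1.3]),0,255).astype('uint8'))
E
```

```text
23.7 [525.2 258.3 200. ] [ 1.7995e+02 -2.0000e-02  8.8030e+01] F [ 0.4   0.58 -0.5 ] T [ 0.006 -0.099 -0.036] 13.6 q6 27.0
edges {'left': (np.float64(-2.82), np.float64(-53.27), 53), 'right': (np.float64(-1.24), np.float64(49.04), 53), 'top': (np.float64(4.11), np.float64(-50.3), 30), 'bot': (np.float64(2.2), np.float64(51.37), 48)}
3.26 2.98
3.79 2.2
(40, 43) [89 89 89 88 86 83 82 83 86 90 93 93 90 86 85 85 86 88 89]
(42, 45) [89 89 89 88 86 82 81 81 83 87 90 89 85 82 82 83 85 87 88]
(44, 47) [90 90 89 89 86 83 81 80 82 85 86 85 82 79 80 83 85 87 88]
[235.84053516 163.1370052 ]
```

View pics/v7.png

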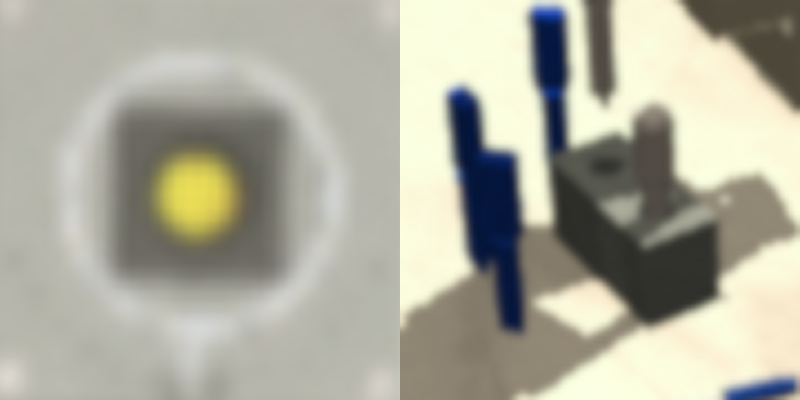

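In the top view, the pointer at (190,350) lies midway between the dark marks. Measured, it is about +0.02 rad off centre, well inside. The tool hangs over its empty hole at crop (605,165), so I'll lower it.

Emit:
{"api": "arm_command", "payload": {"motion": [{"offset": [0, 0, 0.02], "spin": 0}, {"offset": [0, 0, 0.018], "spin": 0}, {"offset": [0, 0, 0.004], "spin": 0}, {"offset": [0, 0, 0.004], "spin": 0}, {"offset": [0, 0, 0.004], "spin": 0}]}}

```text
time_s: 24.82
ee_pos: [525.2, 258.5, 149.9]
ee_rot: [179.9, -0.0, 88.1]
force: [0.7, -0.5, -0.6]
gripper_width: 13.7
gripper_force: 20.0
```

Emit:
{"api": "arm_command", "payload": {"motion": [{"offset": [0, 0, 0.002], "spin": 0}, {"offset": [0, 0, 0.002], "spin": 0}, {"offset": [0, 0, 0.002], "spin": 0}, {"offset": [0, 0, 0.002], "spin": 0}, {"offset": [0, 0, 0.002], "spin": 0}]}}

```text
time_s: 25.45
ee_pos: [524.8, 258.3, 139.3]
ee_rot: [180.0, 0.0, 88.1]
force: [-0.2, -0.6, -0.2]
gripper_width: 13.8
gripper_force: 20.0
```

```bash
python3 st.py
```

```text
25.45 [524.8 258.3 139.3] [180.     0.    88.11] F [-0.22 -0.58 -0.21] T [ 0.008 -0.137  0.008] 13.8 q6 27.0
```

Inside the hole with no contact force; on to the floor.

Emit:
{"api": "arm_command", "payload": {"motion": [{"offset": [0, 0, 0.005], "spin": 0}, {"offset": [0, 0, 0.005], "spin": 0}, {"offset": [0, 0, 0.005], "spin": 0}, {"offset": [0, 0, 0.005], "spin": 0}, {"offset": [0, 0, 0.004], "spin": 0}]}}

```text
time_s: 26.08
ee_pos: [524.7, 258.2, 115.0]
ee_rot: [-180.0, 0.0, 88.1]
force: [0.3, -0.3, -1.2]
gripper_width: 13.9
gripper_force: 20.0
```

Emit:
{"api": "arm_command", "payload": {"motion": [{"offset": [0, 0, 0.002], "spin": 0}, {"offset": [0, 0, 0.002], "spin": 0}, {"offset": [0, 0, 0.002], "spin": 0}, {"offset": [0, 0, 0], "spin": 0}]}}

```text
time_s: 26.58
ee_pos: [524.7, 258.2, 109.3]
ee_rot: [-180.0, 0.0, 88.1]
force: [0.3, -0.3, -0.6]
gripper_width: 13.9
gripper_force: 20.0
```

```bash
python3 st.py
```

```text
26.57 [524.7 258.2 109.3] [-1.7999e+02  1.0000e-02  8.8110e+01] F [ 0.27 -0.28 -0.6 ] T [ 0.001 -0.097  0.004] 13.9 q6 27.0
```

Emit:
{"api": "arm_command", "payload": {"motion": [{"offset": [0, 0, 0.001], "spin": 0}, {"offset": [0, 0, 0.001], "spin": 0}, {"offset": [0, 0, 0.001], "spin": 0}, {"offset": [0, 0, 0], "spin": 0}]}}

```text
time_s: 27.08
ee_pos: [524.7, 258.2, 106.3]
ee_rot: [-180.0, 0.0, 88.1]
force: [-1.0, -0.1, -0.8]
gripper_width: 14.3
gripper_force: 20.0
```

Emit:
{"api": "arm_command", "payload": {"motion": [{"offset": [0, 0, 0.0005], "spin": 0}, {"offset": [0, 0, 0.0005], "spin": 0}, {"offset": [0, 0, 0], "spin": 0}]}}

```text
time_s: 27.45
ee_pos: [524.8, 258.3, 106.0]
ee_rot: [180.0, -0.0, 88.1]
force: [-1.6, -0.9, 5.3]
gripper_width: 14.0
gripper_force: 20.0
```

```bash
python3 st.py
```

```text
27.45 [524.8 258.3 106. ] [ 1.7997e+02 -1.0000e-02  8.8110e+01] F [-1.65 -0.87  5.25] T [-0.145  0.198  0.029] 14.0 q6 27.0
```

On the floor, at the same height as when gripped. Release and go up.

Emit:
{"api": "arm_command", "payload": {"motion": [{"offset": [0, 0, 0], "spin": 0}, {"offset": [0, 0, 0], "spin": 0}, {"offset": [0, 0, 0], "spin": 0}, {"offset": [0, 0, 0], "spin": 0}, {"offset": [0, 0, 0], "spin": 0}], "jaw": 0.045}}

```text
time_s: 28.08
ee_pos: [524.7, 258.2, 105.4]
ee_rot: [-180.0, 0.0, 88.1]
force: [0.1, 0.7, -0.4]
gripper_width: 45.3
gripper_force: 0.0
```

Emit:
{"api": "arm_command", "payload": {"motion": [{"offset": [0, 0, -0.005], "spin": 0}, {"offset": [0, 0, -0.015], "spin": 0}, {"offset": [0, 0, -0.03], "spin": 0}, {"offset": [0, 0, -0.04], "spin": 0}, {"offset": [0, 0, -0.04], "spin": 0}]}}

```text
time_s: 28.7
ee_pos: [524.8, 258.3, 237.9]
ee_rot: [179.9, -0.0, 88.1]
force: [0.8, -0.2, -0.1]
gripper_width: 45.2
gripper_force: 0.0
```

Emit:
{"api": "arm_command", "payload": {"motion": [{"offset": [-0.06, 0, 0], "spin": 0}, {"offset": [-0.06, 0, 0], "spin": 0}, {"offset": [-0.06, 0, 0], "spin": 0}, {"offset": [0, 0, 0], "spin": 0}]}}

```text
time_s: 29.2
ee_pos: [518.7, 75.0, 236.9]
ee_rot: [179.9, 0.0, 87.8]
force: [0.9, 0.9, -0.0]
gripper_width: 45.1
gripper_force: 0.0
```

```bash
python3 st.py; python3 - <<'E'
from rc import *
T,d=env.grab_frame('top'); S,ds=env.grab_frame('side')
for c,dd in(('top',d),('side',ds)):
    P=cloud(c,dd).reshape(-1,3); t=P[(P[:,0]>500)&(P[:,0]<550)&(P[:,1]>238)&(P[:,1]<280)&(P[:,2]>120)&(P[:,2]<160)]
    print(c,len(t),t.mean(0) if len(t) else '')
a=cv2.resize(S[130:290,190:350],(600,600),interpolation=cv2.INTER_CUBIC)
cv2.imwrite('pics/v8.png',np.clip(a*1.2,0,255).astype('uint8'))
E
```

```text
29.2 [518.7  75.  236.9] [1.799e+02 4.000e-02 8.780e+01] F [ 0.87  0.88 -0.01] T [ 0.012 -0.145 -0.019] 45.1 q6 9.2
top 60 [527.75647571 257.36791237 133.91577913]
side 62 [524.78369614 254.5775361  130.47003356]
```

View pics/v8.png

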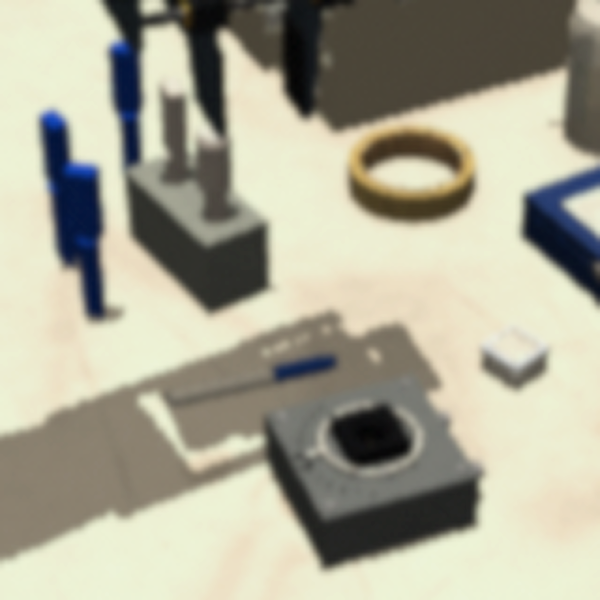

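The blade tool stands upright in its hole at (173,130) with its top at z ≈ 134 mm (fully down is 135), beside the untouched pin tool. The pointer sits at the front marks at (310,455), and the gripper is clear of everything.

```bash
python3 -c "
from workcell import env
print(env.job_done())"
```

```text
the job is handed in; nothing more can be done
None
```

The job is handed in: I turned the trimmer until the pointer sat between the index marks (about +0.02 rad off centre, measured from the cameras), and the blade tool is back upright, fully down in its hole.

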